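# Put the cover plate back on a mortice lock

### The arm

A 6-joint arm with a two-finger parallel gripper is mounted at the origin on the work surface. World frame = base frame: x ahead of the robot, y to its left, z up, the work surface at z = 0. Lengths are in m, angles in rad, forces in N, time in s.
With the tool pointing down it reaches from about 0.375 to 0.975 m from the base axis. Payload 3.8 kg.
Tool frame: the origin (TCP) lies midway between the tips of the shut fingers; the grasp point (between the pads) lies 19 mm behind it; z points along the fingers, y is the line along which they close (so a half turn about z gives the same grasp; the last joint's range is limited). The gripper opens to 85 mm and grips with 20 to 120 N. Pads are 22 mm wide; open, the fingers measure 114 mm over their backs; the gripper's body (76 mm by 85 mm) begins 54 mm behind the grasp point. The pads swing forward as they close: fully open they stand 13 mm farther back than shut.
Start: joints at [-1.21, 0.264, 1.604, -0, 1.274, -0.037], TCP at [0.261, -0.622, 0.231] pointing down, gripper open.
Joint ranges: [-2.63, 2.63], [-0.94, 2.18], [0.31, 2.57], [-1.31, 4.45], [0, 2.66], [-2.55, 2.55]. Speed limits (rad/s): [2.57, 2.57, 3.14, 3.14, 3.14, 3.14].

### API

Orientations are given as a rotation vector (axis times angle).
In Python, from workcell import read_state, vision, ticket gives the robot as it stands. The module is installed in compiled form; this text tells all that it offers.
- The arm moves only by the tool jog_arm, never from a script. Its arguments are lists of equal length, an entry for each row: "turn": the turn, a rotation vector about the tool's x, y, z in rad, a list of three; "delta_pos": the shift along the tool's x, y, z in m, a list of three; "gripper": the finger opening in m, from 0 to 0.0854. In form: {"turn": [[rx, ry, rz], ...], "delta_pos": [[dx, dy, dz], ...], "gripper": [gripper, ...]}. A call has 1 to 20 rows; each row shifts and turns the commanded pose from where the row before left it, along the tool's axes as they then stand; what a row does not reach is not made up. A row lasts 1/12 s, in which the tool goes at most 41.7 mm and 7.16 degrees, less where a joint would pass 70% of its speed; a pose out of reach is approached as far as the arm can. A call with a gripper value outside its range is refused whole. The fingers move at their own pace and stop on an object; "grip_force" is the grip in N (left out, the last holds). Time passes only in rows, so rows that do not move let the fingers close. It gives the time, the measured TCP pose, the force, the opening and the grip force at its end, in the units of the state.
- read_state(): the state, without advancing time (a new reading comes with each control period).
- vision.read_camera(name): name is "side" or "top" or "wrist"; returns the picture (384x512x3 uint8, red, green, blue); there is no depth.
- vision.calibration(name): a dict with "vfov" (degrees; the focal length in pixels is half the picture's height over the tangent of half this angle, whatever the lens; pixels are square), "cx", "cy" (the principal point, pixels), "R" (3x3) and "t" (3): a world point X has camera coordinates R X + t; the wrist camera has in their place "mount" (4x4, takes a point from camera to tool coordinates, whose origin is the TCP and whose axes are the flange's). Camera axes: x right, y down, z forward; pixel columns grow to the right and rows downward; lengths in m; the calibration is good to about 2 mm. A picture is of the moment at which its call begins: read the wrist's pose just before it. calibration takes no time and is no camera call.
- ticket.finish_job(): hands the job in; it is judged then, once.
The state is a dict: "time": time; "q": joint angles; "joint_vel": joint speeds; "joint_torque": joint torques, N m; "tool_pos": TCP position; "tcp_rot": TCP orientation; "wrist_force": force on the tool from outside, world axes, zero at the start; "torque": the same for the moment, N m; "width": opening from 0.0 (shut) to 1.0 (fully open); "grip_force": force on a finger pad.
Only numpy, scipy, OpenCV 4.12 (cv2) and the standard library are available. Lean on these libraries where they do the work, as an engineer would, in place of code of your own. Each camera call takes 0.05 s, during which the arm holds its last target. There are 200 camera calls.

### The job

The cover plate of the open mortice lock lies flat on the tray lid of the blue pin-kit case, too thin to be picked up there: press lightly on top of it and slide it, level, out over the lid's open front edge until a good third of it hangs over, then grip it by the overhang. Put it on the lock case, big hole over the spindle hub and small hole over the screw pillar, right down flat on the case rim, and let go. Light touch throughout (about 12 N at most between the plate and the lid or the lock), never drop or tip the plate, and leave everything else where it lies.

Things in the scene. Friction and masses are not known exactly. Their poses are not given: they have to be found in the camera images.
- cover: Cover plate: bright steel, 112 x 60 x 2.5 mm, about 130 g, flat on the lid, long side square to the lid's open front edge within 0.12 rad, rear end within 10 mm of the rear rim. Origin: centre of its underside; x along the 112 mm, +x away from the lid's front edge, z up. Friction on the lid 0.2 to 0.3. No holes within 10 mm of x +26, y 0.
- cover_front (a point): Middle of the cover plate's front short edge, at its underside (plate x -56 mm): the edge that goes out over the lid's open front. A push of about 8 N on top drags the plate along under a fingertip (under 3 N tends to slip); gripped by the overhang's long edges it needs a firm grip, about 50 N, not to sag.
- big_hole (a point): Centre of the plate's big round hole, 19.5 mm wide, at plate x -28, y 0, at the underside. A keyhole slot 15.5 x 6.5 mm, for the key only, lies at plate x +4, y 0.
- small_hole (a point): Centre of the plate's small round hole, 10.5 mm wide, at plate x +44, y -18, at the underside.
- kit: Blue steel pin-kit case, fixed: 220 mm deep (x), 340 mm wide (y), smooth lid 60 mm above the origin at its rear, firm, but sagging 0 to 3 mm towards the front, differently each time. Origin: under its middle, 0 to 5 mm above the bench (worn feet). Drawer front faces -x; z up. Rim 4 mm thick, 9 mm high at the lid's rear (inner face x +106 mm) and sides; front edge, x -110 mm, open.
- lid_edge (a point): Middle of the lid's open front edge, on the lid's surface; axes of the lid: -x points out over the edge, y along it.
- lock: Open mortice lock, fixed on a wooden bearer 84 x 40 x 20 mm. Origin: on the bench under the middle of the case; x towards the brass forend, z up. Steel case 116 x 54 mm (the cover stands 3 mm over each long side), from 20 to 36 mm above the bench (its rim). Forend 3 x 110 x 24 mm, top 40 mm above the bench, across its +x end at x 58 mm. The cover goes on one way only, axes alike.
- seat (a point): Centre of the lock's rim plane, 36 mm above the bench, axes of the lock: the cover plate's origin belongs here, axes alike.
- hub (a point): Top of the lock's brass spindle hub, 16 mm thick, 5.5 mm above the rim, its top 3 mm tapered; goes through the cover's big hole with 1.75 mm play all round. Lock x -28, y 0.
- pillar (a point): Top of the lock's steel screw pillar, 7 mm thick, 6.5 mm above the rim, its top 3 mm tapered; goes through the cover's small hole with 1.75 mm play all round. Lock x +44, y -18.
- padlock_a: Brass padlock, lying, 40 x 50 x 22 mm plus shackle, on the lid's right rear corner. Leave alone. Origin: centre of the underside.
- cylinder: Brass euro-profile lock cylinder, lying, 62 x 31 x 17 mm, on the lid's left rear corner. Leave alone. Origin: centre of its underside along its length.
- padlock_b: Brass padlock like the other, lying at the back of the bench. Leave alone.
- screwdriver: Screwdriver 190 mm long, 26 mm thick red handle, lying along the lock on its right, 115 to 130 mm off. Leave alone. Origin: middle of the length, on the bench.
- screw_tin: Round aluminium tin of cover screws, 52 mm wide, 20 mm high, beyond the lock's left side. Leave alone.
- lever_pack: Pack of reddish brass levers 40 x 22 x 11 mm, left of the lock. Leave alone.
- car_key: Black car key 68 x 36 x 13 mm with a 30 mm blade, in the middle of the bench near the robot. Leave alone.
Things that resemble listed ones, but are neither listed nor needed, are in the scene too. Leave any green, orange or turquoise look-alike of the cover alone.

How it is judged:
By the outcome, as a careful person would: the job done as asked, in the order asked, and still so for the second after the job is handed in, with the robot touching nothing.
It also fails if it takes over 72 s, if anything falls off the work surface, if the arm or the gripper's body presses on something with over 40 N, if the wrist force passes 120 N, or if a joint passes its speed limit or range.

## Working session

There is one attempt and no reset: what is moved stays moved. The work goes in short steps, Python scripts to look and compute and a tool call to move; the robot and the scene stay as the last step left them, time stands still between calls to the robot, and variables do not carry over. Pictures are saved under pics/ and viewed, at most 10 in all, crops included, and the job is handed in when it is done.

Besides the shell and the picture viewer there is one more tool, called as name(argument=value, ...) on one line, values as JSON. jog_arm: Moves the arm, as the interface text tells. Its arguments: {"type":"object","properties":{"turn":{"type":"array","items":{"type":"array","items":{"type":"number"}}},"delta_pos":{"type":"array","items":{"type":"array","items":{"type":"number"}}},"gripper":{"type":"array","items":{"type":"number"}},"grip_force":{"type":"number"}},"required":["turn","delta_pos","gripper"]}

```bash
mkdir -p pics; cat > h.py <<'E'
import numpy as np, cv2
from workcell import read_state, vision, ticket
from scipy.spatial.transform import Rotation as Ro
def cam(n, s=None):
    c=vision.calibration(n)
    f=192/np.tan(np.radians(c['vfov'])/2)
    if 'R' in c: R=np.array(c['R']);t=np.array(c['t'])
    else:
        s=s or read_state(); M=np.array(c['mount']); T=np.eye(4);T[:3,:3]=Ro.from_rotvec(s['tcp_rot']).as_matrix();T[:3,3]=s['tool_pos']
        W=np.linalg.inv(T@M); R=W[:3,:3];t=W[:3,3]
    return f,c['cx'],c['cy'],R,t
def at(c,u,v,z):
    f,cx,cy,R,t=c
    d=R.T@np.array([(u-cx)/f,(v-cy)/f,1]); o=-R.T@t
    return o+d*(z-o[2])/d[2]
def pix(c,X):
    f,cx,cy,R,t=c; p=R@np.array(X)+t
    return np.array([cx+f*p[0]/p[2],cy+f*p[1]/p[2]])
def crop(im,u0,v0,u1,v1,k,name):
    cv2.imwrite('pics/'+name,cv2.resize(im[v0:v1,u0:u1,::-1],None,fx=k,fy=k,interpolation=cv2.INTER_CUBIC))
E
python3 - <<'E'
from h import *
s=read_state();print(s)
a=vision.read_camera('top');b=vision.read_camera('side');np.save('top.npy',a);np.save('side.npy',b)
cv2.imwrite('pics/t0.png',cv2.resize(a[:,:,::-1],(800,600)));cv2.imwrite('pics/s0.png',cv2.resize(b[:,:,::-1],(800,600)))
for n in('top','side','wrist'):print(vision.calibration(n))
E
```

```text
{'time': 0.0, 'q': array([-1.20995014e+00,  2.64806973e-01,  1.60538600e+00,  5.92575540e-06,
        1.27366457e+00, -3.69134163e-02]), 'joint_vel': array([ 0.00079444, -0.00145303, -0.00131523,  0.00180487, -0.00144413,
        0.00065653]), 'joint_torque': array([ 1.37624596e-03, -5.15111053e+01, -3.67316437e+01,  3.26907812e-04,
        1.29120424e-02,  6.56928677e-06]), 'tool_pos': array([ 0.26119914, -0.62162737,  0.22991926]), 'tcp_rot': array([-3.07747560e+00, -6.20244179e-01,  5.64524505e-04]), 'wrist_force': array([ 0.47274826, -0.00886973, -0.64362735]), 'torque': array([-0.0409169 , -0.00571381, -0.01020485]), 'grip_force': 0.0, 'width': 1.0002326742065275}
{'vfov': 54.666067428534355, 'cx': 250.85205463554797, 'cy': 185.75971341165487, 'R': array([[ 0.10452426, -0.99450148, -0.00644171],
       [-0.96967702, -0.10047212, -0.22278201],
       [ 0.22090982,  0.0295325 , -0.974847  ]]), 't': array([0.02360828, 0.55569224, 1.01764609])}
{'vfov': 50.74261160862352, 'cx': 256.1181262636959, 'cy': 192.37101810496816, 'R': array([[-0.98604485, -0.16515624,  0.02095172],
       [-0.13242652,  0.70184528, -0.69991173],
       [ 0.10088992, -0.69291892, -0.71392198]]), 't': array([0.54393214, 0.06662693, 1.42505512])}
{'vfov': 59.570592961933635, 'cx': 251.33212126758406, 'cy': 190.597269176533, 'mount': array([[-6.05206941e-04, -9.66102889e-01, -2.58156623e-01,
         6.53730479e-02],
       [ 9.99997810e-01, -6.74452450e-05, -2.09193381e-03,
         5.75920165e-04],
       [ 2.00361186e-03, -2.58157324e-01,  9.66100813e-01,
        -1.41369880e-01],
       [ 0.00000000e+00,  0.00000000e+00,  0.00000000e+00,
         1.00000000e+00]])}
```

View pics/t0.png

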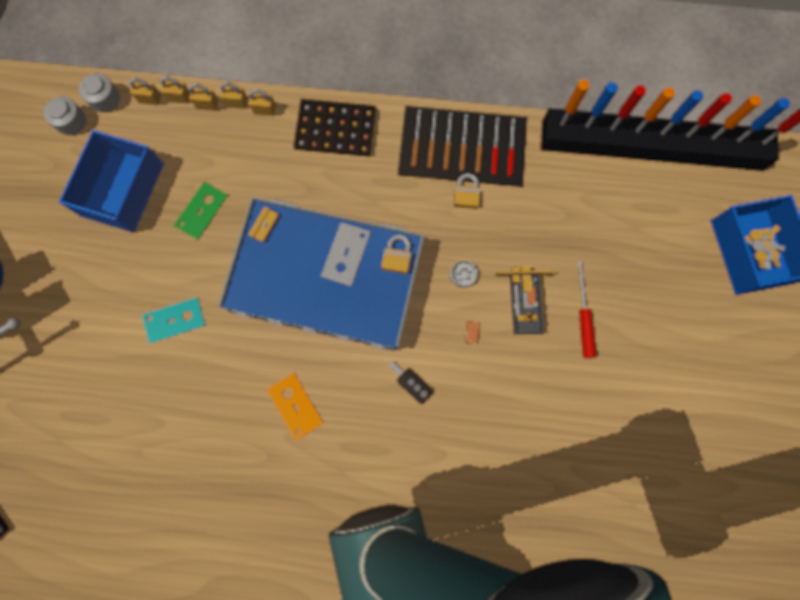

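View pics/s0.png

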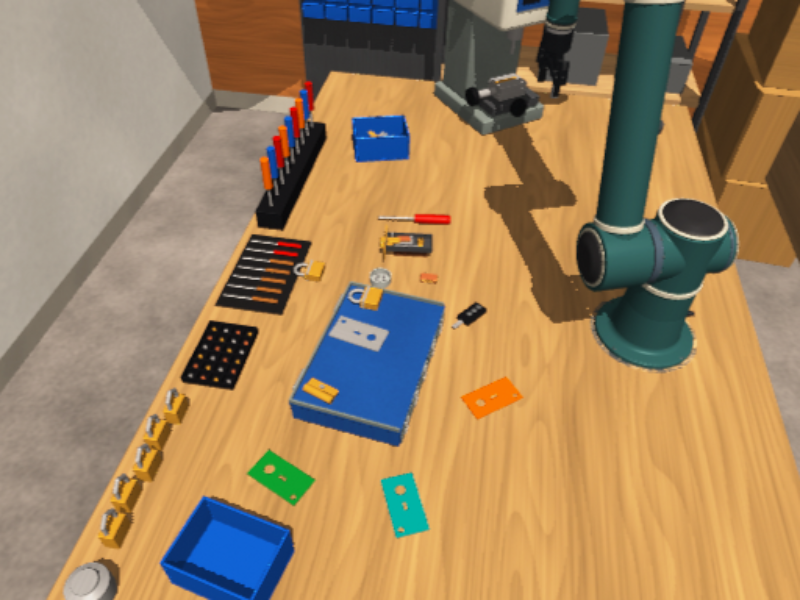

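Cover candidates in the top view: the steel plate on the blue lid (345,252), and the green (201,210), turquoise (174,320) and orange (296,405) look-alikes. By the description I choose the steel one. The lock is at (526,300), and I'll check both in a close crop.

```bash
python3 - <<'E'
from h import *
a=np.load('top.npy');crop(a,135,115,395,235,3,'t1.png')
E
```

```text
(no output)
```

View pics/t1.png

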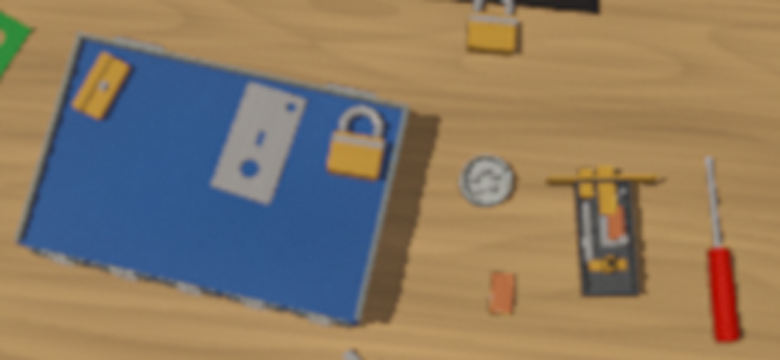

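The crop confirms the steel plate: corners at about (250,82), (305,97), (271,204), (211,185), big hole (249,167), small hole (291,106). The lid's front edge runs from (20,243) to (358,323). The lock hub shows at about (606,265), the forend at y≈180.

```bash
python3 - <<'E'
from h import *
c=cam('top')
def P(u,v,z): return at(c,135+(u+.5)/3-.5,115+(v+.5)/3-.5,z)
for n,u,v,z in [('bh',249,167,.062),('sh',291,106,.063),('RL',250,82,.065),('RR',305,97,.065),('FR',271,204,.064),('FL',211,185,.064),
 ('lidRL',80,38,.07),('lidRR',408,105,.07),('lidFR',358,323,.062),('lidFL',20,243,.062),
 ('foreL',547,181,.04),('foreR',660,181,.04),('caseBL',583,295,.036),('caseBR',638,295,.036),('hub',607,265,.0415)]:
    print(n,P(u,v,z).round(4))
E
```

```text
bh [0.5866 0.1831 0.062 ]
sh [0.6528 0.1493 0.063 ]
RL [0.6729 0.1926 0.065 ]
RR [0.6629 0.1364 0.065 ]
FR [0.5514 0.157  0.064 ]
FL [0.5643 0.2175 0.064 ]
lidRL [0.6998 0.367  0.07  ]
lidRR [0.6634 0.0342 0.07  ]
lidFR [0.4451 0.0611 0.062 ]
lidFL [0.4884 0.3939 0.062 ]
foreL [ 0.6086 -0.1113  0.04  ]
foreR [ 0.6201 -0.223   0.04  ]
caseBL [ 0.4985 -0.1543  0.036 ]
caseBR [ 0.504  -0.2076  0.036 ]
hub [ 0.5295 -0.1748  0.0415]
```

jog_arm(turn=[[0,0,0.1],[0,0,0.1],[0,0,0.1],[0,0,0],[0,0,0],[0,0,0],[0,0,0],[0,0,0],[0,0,0],[0,0,0],[0,0,0],[0,0,0],[0,0,0],[0,0,0],[0,0,0],[0,0,0],[0,0,0],[0,0,0],[0,0,0],[0,0,0]], delta_pos=[[0,0,0],[0,0,0],[0,0,0],[0.01,-0.012,0.001],[0.024,-0.028,0.003],[0.026,-0.03,0.0035],[0.026,-0.03,0.0035],[0.026,-0.03,0.0035],[0.026,-0.03,0.0035],[0.026,-0.03,0.0035],[0.026,-0.03,0.0035],[0.026,-0.03,0.0035],[0.026,-0.03,0.0035],[0.026,-0.03,0.0035],[0.026,-0.03,0.0035],[0.026,-0.03,0.0035],[0.026,-0.03,0.0035],[0.018,-0.02,0.003],[0,0,0],[0,0,0]], gripper=[0.085,0.085,0.085,0.085,0.085,0.085,0.085,0.085,0.085,0.085,0.085,0.085,0.085,0.085,0.085,0.085,0.085,0.085,0.085,0.085])

```text
time: 1.77
tool_pos: [0.5827, -0.1664, 0.1814]
tcp_rot: [-3.137, -0.162, 0.003]
wrist_force: [1.4, 0.3, 0.1]
width: 0.994
grip_force: 0.0
```

```bash
python3 - <<'E'
from h import *
s=read_state();print(s['tool_pos'],s['tcp_rot'])
b=vision.read_camera('wrist');np.savez('w1.npz',im=b,p=s['tool_pos'],r=s['tcp_rot'])
cv2.imwrite('pics/w1.png',cv2.resize(b[:,:,::-1],(800,600)))
E
```

```text
[ 0.58270097 -0.16637338  0.1814275 ] [-3.13675434e+00 -1.61765754e-01  2.52348239e-03]
```

View pics/w1.png

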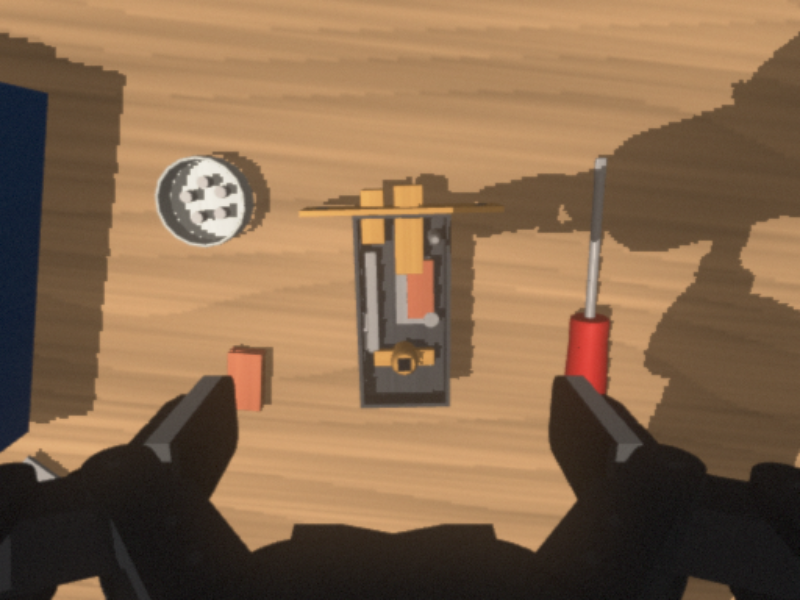

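The wrist view shows the hub top at (404,363), the pillar top at (434,239), the forend ends at (300,212) and (503,208), and the case's near corners at (362,407) and (449,405).

```bash
python3 - <<'E'
from h import *
d=np.load('w1.npz');c=cam('wrist',dict(tool_pos=d['p'],tcp_rot=d['r']))
def P(u,v,z): return at(c,(u+.5)*.64-.5,(v+.5)*.64-.5,z)
H=P(404,363,.0415);Q=P(434,239,.0425);print('hub',H,'pil',Q,np.linalg.norm((Q-H)[:2]))
ang=np.arctan2((Q-H)[1],(Q-H)[0])-np.arctan2(-18,72);print('yaw',ang)
f1=P(300,212,.04);f2=P(503,208,.04);print('fore yaw',np.arctan2(-(f1-f2)[0],(f1-f2)[1]),f1,f2)
b1=P(362,407,.036);b2=P(449,405,.036);print(b1,b2)
R=lambda a:np.array([[np.cos(a),-np.sin(a)],[np.sin(a),np.cos(a)]])
m=(H+Q)[:2]/2
print('lock origin',m-R(ang)@[.008,-.009], 'from yaw .1',m-R(.1)@[.008,-.009])
for n,u,v,z in[('lever',232,380,.011),('lever2',265,380,.0),('drv',575,385,.013)]:
  p=P(u,v,z);print(n,R(ang).T@(p[:2]-m)+[.008,-.009])
im=d['im'];crop(im,170,110,330,270,5,'w1c.png')
E
```

```text
hub [ 0.53491379 -0.17745559  0.0415    ] pil [ 0.6079416  -0.18573627  0.0425    ] 0.07349578963973044
yaw 0.13207010780575307
fore yaw 0.12222364489618659 [ 0.61463912 -0.11286644  0.04      ] [ 0.62786549 -0.22054155  0.04      ]
[ 0.50196207 -0.15576832  0.036     ] [ 0.50867412 -0.20751891  0.036     ]
lock origin [ 0.56231218 -0.1737278 ] from yaw .1 [ 0.56256916 -0.17343956]
lever [-0.04863329  0.11059598]
lever2 [-0.05404196  0.09243168]
drv [-0.05746382 -0.10932416]
```

View pics/w1c.png

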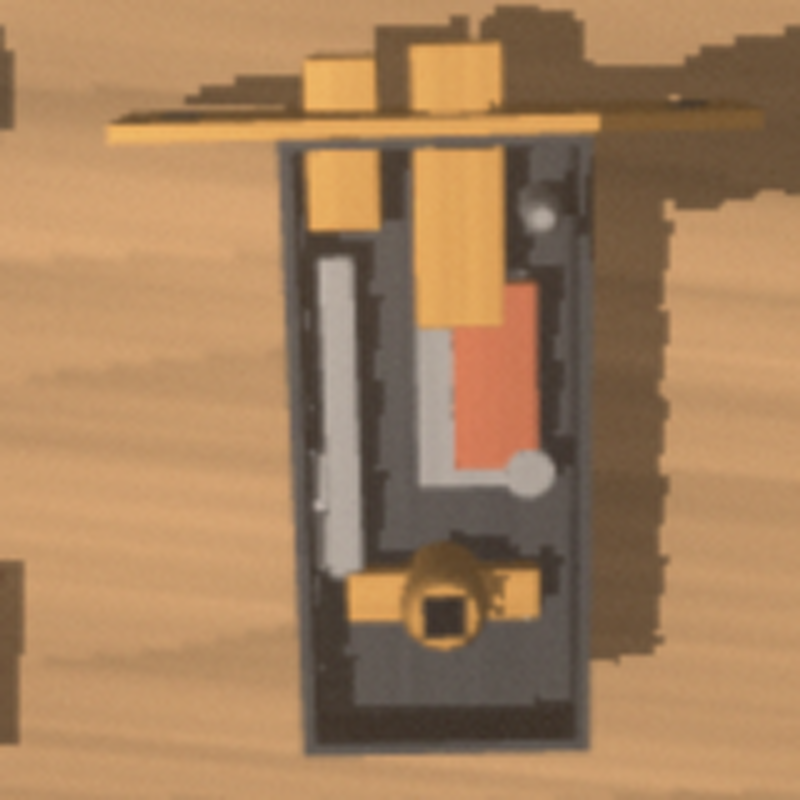

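Refined in the crop: hub top (445,617), pillar top (541,215), case rim corners about (281,143), (592,140), (306,752) and (588,748). I'll fit the lock pose to these.

```bash
cat > lockfit.py <<'E'
from h import *
from scipy.optimize import least_squares
d=np.load('w1.npz');c=cam('wrist',dict(tool_pos=d['p'],tcp_rot=d['r']))
M=np.array([[-28,0,41.5],[44,-18,42.5],[-58,27,36],[-58,-27,36],[56.5,55,40],])/1000
q=np.array([[445,617],[541,215],[306,752],[588,748],[106,136]])
uv=np.c_[170+(q[:,0]+.5)/5-.5,110+(q[:,1]+.5)/5-.5]
def W(p,m):return np.array([p[0]+m[0]*np.cos(p[2])-m[1]*np.sin(p[2]),p[1]+m[0]*np.sin(p[2])+m[1]*np.cos(p[2]),m[2]])
g=lambda p:np.concatenate([pix(c,W(p,m))-u for m,u in zip(M,uv)])
r=least_squares(g,[.56,-.17,.12]);print(r.x,r.fun.reshape(-1,2).round(1))
r=least_squares(lambda p:g(p)[:4],[.56,-.17,.12]);print(r.x,g(r.x).reshape(-1,2).round(1))
E
python3 lockfit.py
```

```text
[ 0.56285382 -0.17390251  0.12194134] [[-0.4 -1. ]
 [ 0.7 -0.7]
 [-1.   0.1]
 [ 0.2 -0.1]
 [ 0.3  1.5]]
[ 0.56198748 -0.1739813   0.13507106] [[ 0.  -0.1]
 [-0.   0.1]
 [-0.2  1.3]
 [ 1.   0.4]
 [-0.4  3.4]]
```

jog_arm(turn=[[0,0,0.1],[0,0,0.1],[0,0,0.1],[0,0,0],[0,0,0],[0,0,0],[0,0,0],[0,0,0],[0,0,0],[0,0,0],[0,0,0],[0,0,0],[0,0,0],[0,0,0],[0,0,0],[0,0,0]], delta_pos=[[0,0,-0.007],[0,0,-0.007],[0,0,-0.006],[-0.0005,-0.015,0],[-0.0015,-0.03,0],[-0.0015,-0.035,0],[-0.0015,-0.035,0],[-0.0015,-0.035,0],[-0.0015,-0.035,0],[-0.0015,-0.035,0],[-0.0015,-0.035,0],[-0.0015,-0.035,0],[-0.0015,-0.035,0],[-0.001,-0.02,0],[0,0,0],[0,0,0]], gripper=[0.085,0.085,0.085,0.085,0.085,0.085,0.085,0.085,0.085,0.085,0.085,0.085,0.085,0.085,0.085,0.085])

```text
time: 3.15
tool_pos: [0.6367, 0.1728, 0.2018]
tcp_rot: [3.125, -0.312, -0.001]
wrist_force: [-0.6, -0.9, -1.2]
width: 0.993
grip_force: 0.0
```

```bash
python3 - <<'E'
from h import *
s=read_state();print(s['tool_pos'],s['tcp_rot'],s['q'])
b=vision.read_camera('wrist');np.savez('w2.npz',im=b,p=s['tool_pos'],r=s['tcp_rot'])
cv2.imwrite('pics/w2.png',cv2.resize(b[:,:,::-1],(800,600)))
E
```

```text
[0.63667754 0.17284253 0.20178851] [ 3.12545577e+00 -3.11667978e-01 -1.35500217e-03] [ 2.27505924e-01  2.54847455e-01  1.67030157e+00 -3.46074557e-04
  1.21746478e+00  1.99720344e+00]
```

View pics/w2.png

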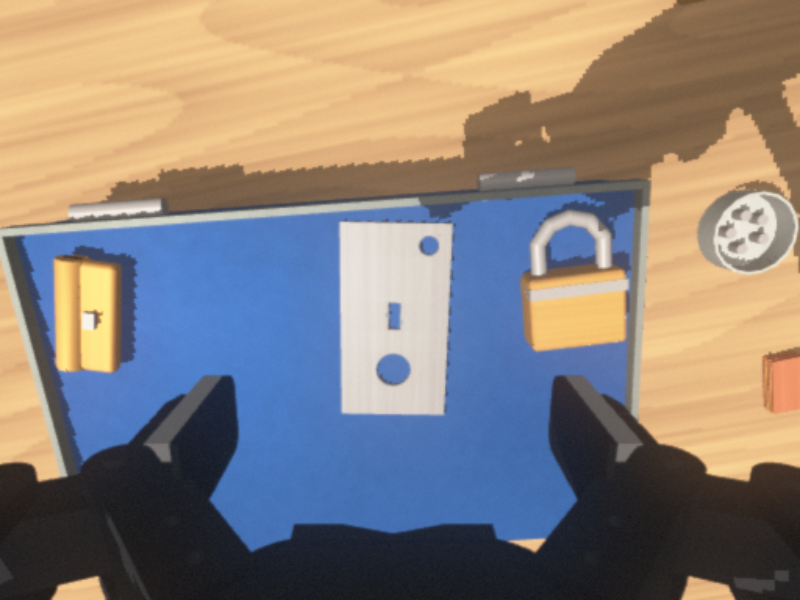

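The wrist view shows the plate's corners at (340,223), (452,224), (444,414) and (342,413), the big hole at (393,369), and the small hole at (429,245). The rear rim runs from (20,230) to (640,188), and the front edge shows at about (530,542).

```bash
python3 - <<'E'
from h import *
from scipy.optimize import least_squares
d=np.load('w2.npz');c=cam('wrist',dict(tool_pos=d['p'],tcp_rot=d['r']))
q=lambda u,v:np.array([(u+.5)*.64-.5,(v+.5)*.64-.5])
M=np.array([[56,30],[56,-30],[-56,-30],[-56,30],[-28,0],[44,-18]])/1000
uv=[q(*x) for x in [(340,223),(452,224),(444,414),(342,413),(393,369),(429,245)]]
def W(p,m):return np.array([p[0]+m[0]*np.cos(p[2])-m[1]*np.sin(p[2]),p[1]+m[0]*np.sin(p[2])+m[1]*np.cos(p[2]),p[3]])
g=lambda p:np.concatenate([pix(c,W(p,m))-u for m,u in zip(M,uv)])
r=least_squares(g,[.61,.17,-.2,.064]);print(r.x,r.fun.reshape(-1,2).round(1))
p=r.x; p[3]=.0635; print(W(p,[.026,0]))
a=at(c,*q(20,229),.071);b=at(c,*q(640,187),.071);print('rear',a,b,np.arctan2(-(a-b)[0],(a-b)[1]));print('front',at(c,*q(530,542),.061))
E
```

```text
[ 0.61265289  0.17696434 -0.21314335  0.06209773] [[-0.2 -0.4]
 [-0.  -0.1]
 [-0.1  0. ]
 [ 0.1 -0.2]
 [ 0.4  0.2]
 [-0.1  0.5]]
[0.63806453 0.17146448 0.0635    ]
rear [0.70410875 0.35694928 0.071     ] [0.66182286 0.03967757 0.071     ] -0.13249885930155014
front [0.45169711 0.12121636 0.061     ]
```

jog_arm(turn=[[0,0,0],[0,0,0],[0,0,0],[0,0,0],[0,0,0],[0,0,0],[0,0,0],[0,0,0],[0,0,0],[0,0,0],[0,0,0],[0,0,0]], delta_pos=[[0.0015,0.001,0.008],[0,0,0.015],[0,0,0.02],[0,0,0.022],[0,0,0.022],[0,0,0.018],[0,0,0.01],[0,0,0.005],[0,0,0.002],[0,0,0],[0,0,0],[0,0,0]], gripper=[0,0,0,0,0,0,0,0,0,0,0,0], grip_force=20)

```text
time: 4.2
tool_pos: [0.6398, 0.1711, 0.0819]
tcp_rot: [-3.125, 0.317, -0.004]
wrist_force: [-0.3, 0.8, -0.2]
width: 0.003
grip_force: 0.0
```

```bash
python3 - <<'E'
from h import *
s=read_state();print(s['tool_pos'],s['wrist_force'],s['width'],s['time'])
E
```

```text
[0.63976913 0.17111338 0.08193106] [-0.28099256  0.77636569 -0.17972146] 0.0031487587322035085 4.2
```

jog_arm(turn=[[0,0,0],[0,0,0],[0,0,0],[0,0,0],[0,0,0]], delta_pos=[[-0.0015,0,0.005],[0,0,0.005],[0,0,0.002],[0,0,0],[0,0,0]], gripper=[0,0,0,0,0])

```text
time: 4.62
tool_pos: [0.6367, 0.1713, 0.0678]
tcp_rot: [3.125, -0.317, -0.001]
wrist_force: [-0.4, 0.6, 0.4]
width: -0.002
grip_force: 0.0
```

jog_arm(turn=[[0,0,0],[0,0,0],[0,0,0],[0,0,0]], delta_pos=[[0,0,0.001],[0,0,0.001],[0,0,0],[0,0,0]], gripper=[0,0,0,0])

```text
time: 4.95
tool_pos: [0.6371, 0.1712, 0.0662]
tcp_rot: [3.126, -0.317, -0.0]
wrist_force: [-0.4, 0.6, 0.3]
width: -0.001
grip_force: 0.0
```

jog_arm(turn=[[0,0,0],[0,0,0],[0,0,0],[0,0,0]], delta_pos=[[0,0,0.0005],[0,0,0.0005],[0,0,0],[0,0,0]], gripper=[0,0,0,0])

```text
time: 5.28
tool_pos: [0.6373, 0.1713, 0.0654]
tcp_rot: [-3.125, 0.317, -0.0]
wrist_force: [0.2, -1.0, 0.4]
width: 0.002
grip_force: 0.4
```

jog_arm(turn=[[0,0,0],[0,0,0],[0,0,0],[0,0,0]], delta_pos=[[0,0,0.0005],[0,0,0.0005],[0,0,0],[0,0,0]], gripper=[0,0,0,0])

```text
time: 5.62
tool_pos: [0.6375, 0.1713, 0.0654]
tcp_rot: [-3.125, 0.317, -0.001]
wrist_force: [-2.3, -0.4, 5.0]
width: -0.003
grip_force: 2.8
```

jog_arm(turn=[[0,0,0],[0,0,0],[0,0,0]], delta_pos=[[0,0,0.0005],[0,0,0],[0,0,0]], gripper=[0,0,0])

```text
time: 5.87
tool_pos: [0.6377, 0.1714, 0.0654]
tcp_rot: [-3.125, 0.317, -0.002]
wrist_force: [-2.5, -0.6, 7.6]
width: -0.004
grip_force: 3.7
```

jog_arm(turn=[[0,0,0],[0,0,0],[0,0,0]], delta_pos=[[0,0,0.0005],[0,0,0],[0,0,0]], gripper=[0,0,0])

```text
time: 6.12
tool_pos: [0.6379, 0.1715, 0.0654]
tcp_rot: [-3.125, 0.317, -0.003]
wrist_force: [-3.8, -0.1, 9.0]
width: 0.0
grip_force: 4.6
```

jog_arm(turn=[[0,0,0],[0,0,0],[0,0,0],[0,0,0],[0,0,0],[0,0,0],[0,0,0],[0,0,0]], delta_pos=[[-0.001,0,0],[-0.002,0.0001,0],[-0.004,0.0003,0],[-0.004,0.0003,0],[-0.004,0.0003,0],[-0.003,0.0002,0],[-0.002,0.0002,0],[0,0,0]], gripper=[0,0,0,0,0,0,0,0])

```text
time: 6.78
tool_pos: [0.6189, 0.1743, 0.0653]
tcp_rot: [-3.124, 0.317, -0.007]
wrist_force: [1.2, -0.0, 5.8]
width: -0.001
grip_force: 3.3
```

```bash
python3 - <<'E'
from h import *
s=read_state();print(s['tool_pos'],s['wrist_force'])
b=vision.read_camera('wrist');a=vision.read_camera('top');np.savez('w3.npz',im=b,p=s['tool_pos'],r=s['tcp_rot'])
im=np.hstack([cv2.resize(b[:,:,::-1],(400,300)),cv2.resize(a[100:250,120:320,::-1],(400,300),interpolation=cv2.INTER_CUBIC)])
cv2.imwrite('pics/w3.png',im)
E
```

```text
[0.6189218  0.17434803 0.0652822 ] [ 1.18649755 -0.02265733  5.82683367]
```

View pics/w3.png

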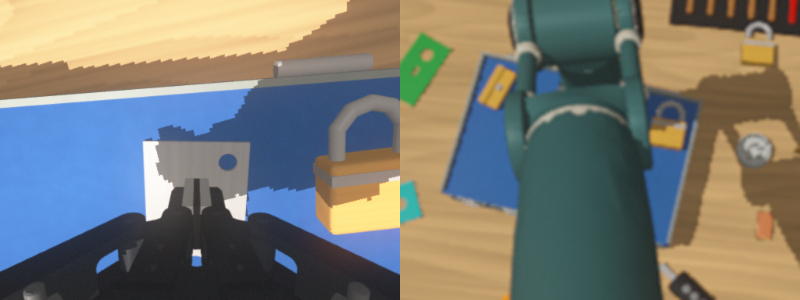

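The wrist view (left half) shows the plate's rear corners at (143,141) and (250,143), now clear of the rear rim. I'll compute the rear edge's position to confirm the plate followed the finger.

```bash
python3 - <<'E'
from h import *
d=np.load('w3.npz');c=cam('wrist',dict(tool_pos=d['p'],tcp_rot=d['r']))
a=at(c,143*1.28,141*1.28,.0655);b=at(c,250*1.28,143*1.28,.0655);print(a,b,(a+b)/2,np.arctan2(-(a-b)[0],(a-b)[1]),np.linalg.norm(a-b))
p=np.array([.61265,.17696]);print(p+.056*np.array([np.cos(.213),-np.sin(.213)]))
E
```

```text
[0.65643627 0.19673265 0.0655    ] [0.643429   0.13886241 0.0655    ] [0.64993264 0.16779753 0.0655    ] -0.22109194554287875 0.059314031691143125
[0.66738446 0.16512199]
```

jog_arm(turn=[[0,0,0],[0,0,0],[0,0,0],[0,0,0],[0,0,0],[0,0,0],[0,0,0],[0,0,0],[0,0,0],[0,0,0],[0,0,0]], delta_pos=[[-0.001,0,0.0003],[-0.002,0.0001,0.0001],[-0.004,0.0003,0.0001],[-0.004,0.0003,0.0001],[-0.004,0.0003,0],[-0.004,0.0003,0],[-0.004,0.0003,0],[-0.004,0.0003,0],[-0.002,0.0002,0],[-0.001,0,0],[0,0,0]], gripper=[0,0,0,0,0,0,0,0,0,0,0])

```text
time: 7.8
tool_pos: [0.5898, 0.1784, 0.0651]
tcp_rot: [-3.124, 0.317, -0.008]
wrist_force: [0.7, 0.2, 8.3]
width: -0.004
grip_force: 3.8
```

jog_arm(turn=[[0,0,0],[0,0,0],[0,0,0],[0,0,0],[0,0,0],[0,0,0],[0,0,0],[0,0,0],[0,0,0],[0,0,0],[0,0,0],[0,0,0]], delta_pos=[[-0.001,0,0],[-0.002,0.0001,0],[-0.004,0.0003,0.0001],[-0.004,0.0003,0],[-0.004,0.0003,0.0001],[-0.004,0.0003,0],[-0.004,0.0003,0],[-0.004,0.0003,0.0001],[-0.004,0.0003,0],[-0.002,0.0001,0],[-0.001,0,0],[0,0,0]], gripper=[0,0,0,0,0,0,0,0,0,0,0,0])

```text
time: 8.8
tool_pos: [0.5562, 0.1831, 0.0649]
tcp_rot: [-3.124, 0.317, -0.009]
wrist_force: [0.9, -0.6, 8.0]
width: 0.001
grip_force: 4.0
```

jog_arm(turn=[[0,0,0],[0,0,0],[0,0,0],[0,0,0],[0,0,0],[0,0,0],[0,0,0],[0,0,0],[0,0,0],[0,0,0]], delta_pos=[[-0.001,0,0],[-0.002,0.0001,0],[-0.004,0.0003,0.0001],[-0.004,0.0003,0],[-0.004,0.0003,0.0001],[-0.004,0.0003,0],[-0.004,0.0003,0.0001],[-0.002,0.0001,0],[-0.001,0,0],[0,0,0]], gripper=[0,0,0,0,0,0,0,0,0,0])

```text
time: 9.63
tool_pos: [0.5306, 0.1868, 0.0647]
tcp_rot: [-3.123, 0.317, -0.009]
wrist_force: [1.9, -0.2, 8.6]
width: -0.002
grip_force: 4.3
```

```bash
python3 - <<'E'
from h import *
s=read_state();print(s['tool_pos'],s['wrist_force'])
b=vision.read_camera('wrist');a=vision.read_camera('side');np.savez('w4.npz',im=b,p=s['tool_pos'],r=s['tcp_rot'])
im=np.hstack([cv2.resize(b[:,:,::-1],(400,300)),cv2.resize(a[170:290,180:340,::-1],(400,300),interpolation=cv2.INTER_CUBIC)])
cv2.imwrite('pics/w4.png',im)
E
```

```text
[0.53062966 0.18675339 0.06465146] [ 1.88334542 -0.2053256   8.64292483]
```

View pics/w4.png

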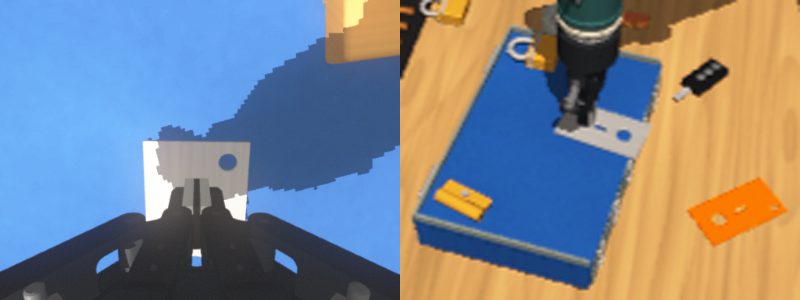

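The wrist view shows the plate unchanged relative to the finger, rear corners still at (143,141) and (250,143). The side view shows its front just past the lid's front edge, about 11 mm by calculation. About 34 mm more to go.

jog_arm(turn=[[0,0,0],[0,0,0],[0,0,0],[0,0,0],[0,0,0],[0,0,0],[0,0,0],[0,0,0],[0,0,0],[0,0,0],[0,0,0],[0,0,0]], delta_pos=[[-0.001,0,0],[-0.002,0.0001,0],[-0.004,0.0003,0.0001],[-0.004,0.0003,0],[-0.004,0.0003,0],[-0.004,0.0003,0.0001],[-0.004,0.0003,0],[-0.004,0.0003,0],[-0.004,0.0003,0],[-0.002,0.0001,0],[-0.001,0,0],[0,0,0]], gripper=[0,0,0,0,0,0,0,0,0,0,0,0])

```text
time: 10.73
tool_pos: [0.4969, 0.1914, 0.0644]
tcp_rot: [-3.123, 0.316, -0.01]
wrist_force: [1.9, 0.1, 9.0]
width: 0.001
grip_force: 4.4
```

```bash
python3 - <<'E'
from h import *
s=read_state();print(s['tool_pos'],s['wrist_force'])
a=vision.read_camera('side');np.save('s5.npy',a)
crop(a,215,165,315,240,8,'s5.png')
E
```

```text
[0.49694001 0.19144389 0.0644401 ] [1.91925261 0.07886571 8.95358016]
```

View pics/s5.png

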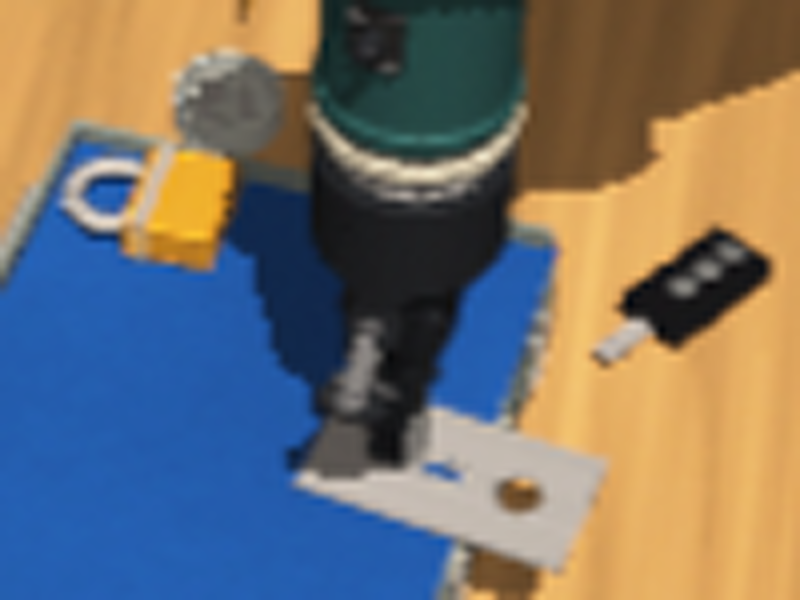

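The side crop shows the overhang with the big hole (520,493) clear of the lid. The front corners are at (608,463) and (562,570), and the lid edge crosses the plate's sides at about (502,422) and (458,541).

```bash
python3 - <<'E'
from h import *
c=cam('side')
P=lambda u,v,z:at(c,215+(u+.5)/8-.5,165+(v+.5)/8-.5,z)
A=P(608,463,.0645);B=P(562,570,.0645);C=P(502,422,.062);D=P(458,541,.062);E=P(295,485,.0645);H=P(520,493,.0635)
print(A,B,C,D,E,H,(A+B)/2);print(np.linalg.norm(A-C),np.linalg.norm(B-D))
w=np.array([.6499,.1678])-[.6189,.1743]  # rear mid rel finger
t=np.array([.49694,.19144]); y=-.213
for y in(-.213,-.221):
  u=np.array([np.cos(y),np.sin(y)]); print('centre',t+w-.056*u,'front',t+w-.112*u)
E
```

```text
[0.41066119 0.18370236 0.0645    ] [0.42246702 0.24091788 0.0645    ] [0.45526899 0.1678208  0.062     ] [0.46428339 0.23201446 0.062     ] [0.53156265 0.21771594 0.0645    ] [0.44337361 0.20468993 0.0635    ] [0.4165641  0.21231012 0.0645    ]
0.04741656495460986 0.04282674512256491
centre [0.47320554 0.19677801] front [0.41847107 0.20861602]
centre [0.47330199 0.1972155 ] front [0.41866398 0.20949101]
```

jog_arm(turn=[[0,0,0],[0,0,0],[0,0,0],[0,0,0],[0,0,0],[0,0,0],[0,0,0.01],[0,0,0],[0,0,0],[0,0,0],[0,0,0],[0,0,0],[0,0,0]], delta_pos=[[0,0,-0.001],[0,0,-0.002],[0,0,-0.005],[0,0,-0.012],[0,0,-0.02],[0,0,-0.02],[-0.01,0,-0.02],[-0.015,0,0],[-0.02,0,0],[-0.0155,-0.0005,0],[0,0,0],[0,0,0],[0,0,0]], gripper=[0,0,0,0,0,0.085,0.085,0.085,0.085,0.085,0.085,0.085,0.085])

```text
time: 11.87
tool_pos: [0.4349, 0.2037, 0.1416]
tcp_rot: [3.124, -0.332, 0.0]
wrist_force: [0.0, -0.2, -0.5]
width: 0.998
grip_force: 0.0
```

```bash
python3 - <<'E'
from h import *
s=read_state();print(s['tool_pos'],s['tcp_rot'],s['wrist_force'],s['width'])
b=vision.read_camera('wrist');np.savez('w5.npz',im=b,p=s['tool_pos'],r=s['tcp_rot'])
cv2.imwrite('pics/w5.png',cv2.resize(b[:,:,::-1],(800,600)))
E
```

```text
[0.43492975 0.20371735 0.14162592] [ 3.12383217e+00 -3.31683076e-01  2.55072238e-04] [ 0.03221161 -0.21159189 -0.49730234] 0.9984395232223776
```

View pics/w5.png

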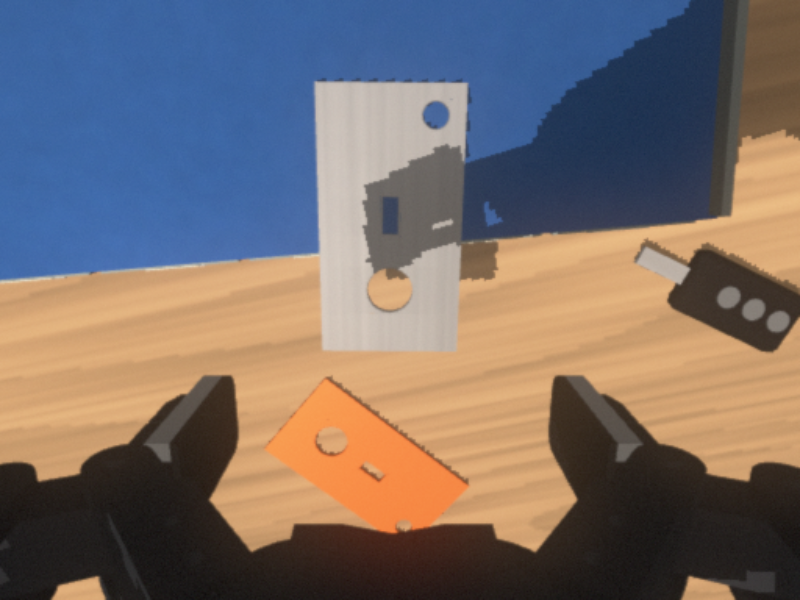

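The wrist view shows the plate level, with corners at (315,82), (468,82), (457,351) and (323,350), the big hole at (390,290) and the small hole at (436,115). The lid edge crosses at (319,254) and (459,241). The orange look-alike lies on the bench below, well under finger depth.

```bash
cat > pf.py <<'E'
from h import *
from scipy.optimize import least_squares
M=np.array([[56,30],[56,-30],[-56,-30],[-56,30],[-28,0],[44,-18]])/1000
def W(p,m):return np.array([p[0]+m[0]*np.cos(p[2])-m[1]*np.sin(p[2]),p[1]+m[0]*np.sin(p[2])+m[1]*np.cos(p[2]),p[3]])
E
python3 - <<'E'
from pf import *
d=np.load('w5.npz');c=cam('wrist',dict(tool_pos=d['p'],tcp_rot=d['r']))
q=lambda u,v:np.array([(u+.5)*.64-.5,(v+.5)*.64-.5])
uv=[q(*x) for x in [(315,82),(468,82),(457,351),(323,350),(390,290),(436,115)]]
g=lambda p:np.concatenate([pix(c,W(p,m))-u for m,u in zip(M,uv)])
r=least_squares(g,[.47,.2,-.2,.064]);print(r.x,r.fun.reshape(-1,2).round(1))
p=r.x
a=at(c,*q(319,254),.062);b=at(c,*q(459,241),.062);R=np.array([[np.cos(p[2]),np.sin(p[2])],[-np.sin(p[2]),np.cos(p[2])]])
for x in(a,b):print('edge in plate',R@(x[:2]-p[:2]))
t=W(p,[-.036,0]);T=Ro.from_rotvec(d['r']).as_matrix();print('grasp',t,'tool delta',T.T@(np.r_[t[:2],.0635-.019]-d['p']),'tool yaw',np.arctan2(T[1,0],T[0,0]))
E
```

```text
[ 0.47247527  0.19670075 -0.21805811  0.06250256] [[-0.2 -0.2]
 [-0.2  0.4]
 [ 0.  -0. ]
 [-0.   0.1]
 [ 0.2 -0.1]
 [ 0.2 -0.2]]
edge in plate [-0.01252657  0.03050776]
edge in plate [-0.00657856 -0.02904733]
grasp [0.43732777 0.20448878 0.06250256] tool delta [ 0.00216481 -0.00127554  0.09712609] tool yaw -0.2115638422893764
```

jog_arm(turn=[[0,0,0.0065],[0,0,0],[0,0,0],[0,0,0],[0,0,0],[0,0,0],[0,0,0],[0,0,0],[0,0,0]], delta_pos=[[0.002,-0.0012,0.01],[0,0,0.018],[0,0,0.022],[0,0,0.022],[0,0,0.018],[0,0,0.01],[0,0,0.0045],[0,0,0],[0,0,0]], gripper=[0.085,0.085,0.085,0.085,0.085,0.085,0.085,0.085,0.085])

```text
time: 12.67
tool_pos: [0.4379, 0.2046, 0.0377]
tcp_rot: [-3.123, 0.343, -0.001]
wrist_force: [0.6, 0.3, -0.5]
width: 0.992
grip_force: 0.0
```

```bash
python3 - <<'E'
from h import *
s=read_state();print(s['tool_pos'],s['tcp_rot'],s['wrist_force'],s['torque'])
E
```

```text
[0.43791841 0.20458981 0.03765162] [-3.12254471e+00  3.43266221e-01 -6.72302536e-04] [ 0.60620939  0.33534941 -0.45362802] [ 0.04445546 -0.05305099  0.05457   ]
```

jog_arm(turn=[[0,0,0],[0,0,0],[0,0,0],[0,0,0],[0,0,0],[0,0,0],[0,0,0],[0,0,0],[0,0,0],[0,0,0],[0,0,0]], delta_pos=[[0,0,0],[0,0,0],[0,0,0],[0,0,0],[0,0,0],[0,0,0],[0,0,0],[0,0,0],[0,0,0],[0,0,0],[0,0,0]], gripper=[0.075,0.068,0.065,0.064,0.063,0.062,0.061,0.06,0.058,0.056,0.055], grip_force=20)

```text
time: 13.58
tool_pos: [0.4372, 0.2045, 0.0375]
tcp_rot: [-3.123, 0.343, 0.0]
wrist_force: [-1.3, -0.1, 1.7]
width: 0.693
grip_force: 21.2
```

jog_arm(turn=[[0,0,0],[0,0,0],[0,0,0],[0,0,0]], delta_pos=[[0,0,0],[0,0,0],[0,0,0],[0,0,0]], gripper=[0.05,0.05,0.05,0.05], grip_force=55)

```text
time: 13.92
tool_pos: [0.4374, 0.2045, 0.0376]
tcp_rot: [-3.123, 0.343, -0.0]
wrist_force: [-2.3, -0.4, 3.1]
width: 0.678
grip_force: 57.8
```

```bash
python3 - <<'E'
from h import *
s=read_state();print(s['tool_pos'],s['tcp_rot'],s['wrist_force'],s['torque'],s['width']*.0854,s['grip_force'])
E
```

```text
[0.43736788 0.20452305 0.03755507] [-3.12265355e+00  3.42874639e-01 -3.43695944e-04] [-2.34156034 -0.35159597  3.07515992] [ 0.04620799  0.06660045 -0.0288992 ] 0.057919288462434305 57.843184769153595
```

jog_arm(turn=[[0,0,0],[0,0,0],[0,0,0],[0,0,0],[0,0,0],[0,0,0],[0,0,0],[0,0,0],[0,0,0],[0,0,0]], delta_pos=[[0,0,-0.001],[0,0,-0.002],[0,0,-0.004],[0,0,-0.007],[0,0,-0.01],[0,0,-0.01],[0,0,-0.007],[0,0,-0.003],[0,0,0],[0,0,0]], gripper=[0.05,0.05,0.05,0.05,0.05,0.05,0.05,0.05,0.05,0.05])

```text
time: 14.75
tool_pos: [0.4374, 0.2045, 0.0818]
tcp_rot: [-3.122, 0.343, -0.001]
wrist_force: [0.1, 0.2, -1.3]
width: 0.675
grip_force: 58.9
```

```bash
python3 - <<'E'
from h import *
s=read_state();print(s['tool_pos'],s['tcp_rot'],s['wrist_force'],s['torque'],s['width']*.0854,s['grip_force'])
b=vision.read_camera('wrist');np.savez('w6.npz',im=b,p=s['tool_pos'],r=s['tcp_rot'])
# bright-grey plate segmentation
h=cv2.cvtColor(b,cv2.COLOR_RGB2HSV);m=((h[...,1]<45)&(h[...,2]>60)).astype(np.uint8)
n,l,st,ce=cv2.connectedComponentsWithStats(m)
i=np.argsort(-st[1:,4])[:4]+1;print(st[i])
k=(l==i[0]).astype(np.uint8);print(cv2.approxPolyDP(max(cv2.findContours(k,0,2)[0],key=cv2.contourArea),6,True)[:,0].tolist())
cs,_=cv2.findContours(k,cv2.RETR_CCOMP,cv2.CHAIN_APPROX_NONE)
for x in cs:
  if 40<cv2.contourArea(x)<3000:print(cv2.contourArea(x),cv2.boundingRect(x))
E
```

```text
[0.4374319  0.20454934 0.08181058] [-3.12239121e+00  3.42799213e-01 -1.17067139e-03] [ 0.05043568  0.24303998 -1.30026254] [0.06279664 0.05606267 0.0556121 ] 0.05762089783368087 58.92554551362991
[[  132    13   254   308 49433]
 [  449   175    44    30   620]
 [    2   194   121    12   160]
 [  390   160    96    10   113]]
[[344, 13], [156, 15], [168, 189], [132, 193], [169, 191], [172, 232], [145, 270], [160, 281], [160, 267], [175, 250], [178, 320], [325, 320], [327, 251], [333, 249], [343, 281], [357, 270], [330, 232], [333, 179], [385, 169], [335, 173]]
1948.5 (224, 231, 55, 49)
746.5 (241, 153, 21, 43)
803.0 (289, 38, 32, 34)
```

The plate is held: wrist force is −1.3 N and grip 59 N. Now fit its full pose in the tool frame.

```bash
cat > held.py <<'E'
from h import *
from scipy.optimize import least_squares
c0=vision.calibration('wrist');Mi=np.linalg.inv(np.array(c0['mount']));f=192/np.tan(np.radians(c0['vfov'])/2)
M=np.array([[56,30],[56,-30],[-56,-30],[-56,30],[-28,0],[44,-18]])/1000
def fit(uv,w=None):
    # pose of plate TOP surface in tool frame: x,y,z, rotvec after flip about x
    def tool(p,m):return p[:3]+(Ro.from_rotvec(p[3:])*Ro.from_euler('x',np.pi)).apply(np.r_[m,0])
    def px(X):
        q=Mi[:3,:3]@X+Mi[:3,3];return np.array([c0['cx']+f*q[0]/q[2],c0['cy']+f*q[1]/q[2]])
    g=lambda p:np.concatenate([px(tool(p,m))-u for m,u in zip(M,uv)])
    r=least_squares(g,[.036,0,-.027,0,0,0],x_scale=[.01,.01,.01,.1,.1,.1]);return r.x,r.fun.reshape(-1,2)
E
python3 - <<'E'
from held import *
p,r=fit(np.array([(156,14.5),(344.5,12.5),(325.5,320.5),(177.5,320.5),(251,255),(304.5,54.5)]));print(p.round(4),r.round(1))
E
```

```text
[ 0.0364 -0.0001 -0.024  -0.0086 -0.009  -0.0041] [[-0.1  0.1]
 [-0.4  0.6]
 [ 0.6 -0.3]
 [-0.5 -0.7]
 [ 0.   1. ]
 [ 0.4 -0.8]]
```

jog_arm(turn=[[0,0,0],[0,0,0],[0,0,0],[0,0,0],[0,0,0],[0,0,0],[0,0,-0.02],[0,0,-0.05],[0,0,-0.07],[0,0,-0.07],[0,0,-0.06],[0,0,-0.047],[0,0,-0.02],[0,0,0]], delta_pos=[[0,0,-0.005],[0,0,-0.012],[0,0,-0.018],[0,0,-0.02],[0,0,-0.015],[0,0,-0.01],[0,0,0],[0,0,0],[0,0,0],[0,0,0],[0,0,0],[0,0,0],[0,0,0],[0,0,0]], gripper=[0.05,0.05,0.05,0.05,0.05,0.05,0.05,0.05,0.05,0.05,0.05,0.05,0.05,0.05])

```text
time: 15.97
tool_pos: [0.4365, 0.2042, 0.1602]
tcp_rot: [3.135, 0.186, -0.003]
wrist_force: [-0.3, -0.2, -1.2]
width: 0.675
grip_force: 59.0
```

jog_arm(turn=[[0,0,0],[0,0,0],[0,0,0],[0,0,0],[0,0,0],[0,0,0],[0,0,0],[0,0,0],[0,0,0],[0,0,0],[0,0,0],[0,0,0],[0,0,0],[0,0,0],[0,0,0],[0,0,0]], delta_pos=[[0.0011,0.01,0],[0.0022,0.02,0],[0.0033,0.03,0],[0.0038,0.0338,0],[0.0038,0.0338,0],[0.0037,0.0338,0],[0.0037,0.0338,0],[0.0038,0.0338,0],[0.0038,0.0338,0],[0.0037,0.0338,0],[0.0038,0.0338,0],[0.0033,0.03,0],[0.0022,0.02,0],[0.0011,0.01,0],[0,0,0],[0,0,0]], gripper=[0.05,0.05,0.05,0.05,0.05,0.05,0.05,0.05,0.05,0.05,0.05,0.05,0.05,0.05,0.05,0.05])

```text
time: 17.3
tool_pos: [0.5257, -0.178, 0.1609]
tcp_rot: [-3.135, -0.183, 0.002]
wrist_force: [-1.2, 1.9, -0.9]
width: 0.677
grip_force: 59.1
```

```bash
python3 - <<'E'
from held import *
s=read_state();T=Ro.from_rotvec(s['tcp_rot']).as_matrix();print(s['tool_pos'],'yaw',np.arctan2(T[1,0],T[0,0]),T[:,2],s['wrist_force'],s['grip_force'])
yaw=.118;t=np.array([.5625,-.174])-.0364*np.array([np.cos(yaw),np.sin(yaw)]);print(t,'delta tool',T.T@(np.r_[t,s['tool_pos'][2]]-s['tool_pos']))
E
```

```text
[ 0.52572181 -0.17801471  0.16091588] yaw 0.1168865398762129 [-0.00112208  0.00100085 -0.99999887] [-1.20456106  1.85259403 -0.85520582] 59.11042660474777
[ 0.52635312 -0.17828524] delta tool [ 5.95457952e-04  3.42302083e-04 -9.79142869e-07]
```

jog_arm(turn=[[0,0,-0.001],[0,0,0],[0,0,0],[0,0,0],[0,0,0],[0,0,0],[0,0,0],[0,0,0],[0,0,0],[0,0,0],[0,0,0]], delta_pos=[[0.0005,0.0003,0.006],[0,0,0.014],[0,0,0.022],[0,0,0.024],[0,0,0.024],[0,0,0.02],[0,0,0.012],[0,0,0.006],[0,0,0.003],[0,0,0],[0,0,0]], gripper=[0.05,0.05,0.05,0.05,0.05,0.05,0.05,0.05,0.05,0.05,0.05])

```text
time: 18.22
tool_pos: [0.5278, -0.1784, 0.0315]
tcp_rot: [3.135, 0.188, 0.003]
wrist_force: [0.0, -0.1, -0.9]
width: 0.676
grip_force: 59.8
```

```bash
python3 - <<'E'
from held import *
s=read_state();T=Ro.from_rotvec(s['tcp_rot']).as_matrix();print(s['tool_pos'],'yaw',np.arctan2(T[1,0],T[0,0]),T[:,2],s['wrist_force'],s['grip_force'])
b=vision.read_camera('wrist');np.savez('w7.npz',im=b,p=s['tool_pos'],r=s['tcp_rot'])
h=cv2.cvtColor(b,cv2.COLOR_RGB2HSV)
# predicted
c=cam('wrist',s)
L=np.array([.5625,-.174]);y=.122
for n,m,z in[('hub',[-.028,0],.0415),('pil',[.044,-.018],.0425)]:
    X=np.r_[L+np.array([[np.cos(y),-np.sin(y)],[np.sin(y),np.cos(y)]])@m,z];print(n,pix(c,X))
g=cv2.cvtColor(b,cv2.COLOR_RGB2GRAY)
print('hue/sat big'); 
for v in range(228,286,4):print(v,' '.join('%3d/%3d/%3d'%tuple(h[v,u]) for u in range(222,284,5)))
print('small gray')
for v in range(34,78,2):print(v,g[v,286:326:2])
E
```

```text
[ 0.52784415 -0.17844161  0.03145313] yaw 0.11968420591825571 [ 1.81294794e-03 -6.42221370e-04 -9.99998150e-01] [ 0.02964577 -0.13017332 -0.88690048] 59.76625353097916
hub [250.3825794  243.97236062]
pil [298.93906253  62.52327262]
hue/sat big
228  16/ 26/107  14/ 27/105  16/ 26/106  18/ 25/103  16/ 28/102  18/ 25/103  17/ 22/103  15/ 25/102  15/ 25/102  15/ 25/102  14/ 28/102  18/ 30/101  17/ 23/ 99
232  15/ 29/107  15/ 29/104  14/ 27/105  15/ 25/103  11/ 20/100  18/ 33/ 99  15/ 37/ 97  15/ 30/101  23/ 20/101  17/ 18/102  14/ 27/103  15/ 26/100  13/ 30/102
236  13/ 22/105  11/ 28/102  18/ 25/101  12/ 45/ 97  16/112/100  16/103/ 89  15/103/ 89  16/115/ 84  15/116/112  15/ 25/103  12/ 26/100  13/ 23/100  12/ 26/ 98
240  15/ 24/105  11/ 19/105  14/ 52/ 99  15/117/107  16/114/ 94  15/ 23/ 45  18/ 28/ 46  12/ 28/ 46  16/131/119  16/124/ 97  18/ 26/ 98   9/ 26/100  15/ 26/ 98
244  11/ 27/104  18/ 30/102  15/129/123  16/128/106  17/118/ 93   6/ 27/ 47   0/ 27/ 48  23/ 23/ 45  16/135/121  16/123/ 95  15/124/119  15/ 31/100  13/ 31/ 99
248  15/ 25/102  13/ 26/ 87   8/ 16/ 62  17/122/ 98  15/
[... 2746 characters left out ...]
55
 181 183]
62 [187 185 129  93  94 110 110 109 105  89  79  67  65  66  93  97 112 175
 181 183]
64 [189 187 173 109  97 109 110 109 108  94  84  66  61  60  73 106 163 180
 183 182]
66 [190 188 185 151 109 109 109 109 107  95  84  66  60  62  77 136 177 182
 181 183]
68 [189 187 184 184 154 121 111 106 106  87  82  66  62  81 150 172 181 180
 183 182]
70 [188 187 185 183 184 164 138 112  95  92  89  83 118 158 178 179 182 183
 180 183]
72 [187 188 187 184 184 185 182 173 161 158 167 170 179 181 179 181 181 180
 181 179]
74 [188 186 186 186 187 185 188 187 188 188 186 186 183 181 179 182 180 182
 181 182]
76 [189 188 188 188 185 186 189 188 190 188 188 187 183 183 179 181 181 181
 183 183]
```

```bash
cat > rel.py <<'E'
from held import *
def plate(b):
    h=cv2.cvtColor(b,cv2.COLOR_RGB2HSV);m=((h[...,1]<45)&(h[...,2]>75)).astype(np.uint8)
    return m
E
python3 - <<'E'
from h import *
from scipy.optimize import least_squares
d=np.load('w7.npz');b=d['im'];c=cam('wrist',dict(tool_pos=d['p'],tcp_rot=d['r']))
g=cv2.cvtColor(b,cv2.COLOR_RGB2GRAY)
# plate edges, gray profiles
for v in(30,110,200):print(v,'L',g[v,140:185:2],'R',g[v,322:360:2])
print('top',[g[4:30:2,u].tolist() for u in(200,260)]);print('bot',[g[306:336:2,u].tolist() for u in(210,300)])
print('big hole col',g[228:284:2,252]);print('row',g[262,222:286:2])
def W(p,m):return np.array([p[0]+m[0]*np.cos(p[2])-m[1]*np.sin(p[2]),p[1]+m[0]*np.sin(p[2])+m[1]*np.cos(p[2]),m[2]])
M=np.array([[-28,0,41.5],[44,-18,42.5]])/1000
for hub,pil in[((252,246),(299.5,64)),((252,245),(299,65))]:
  r=least_squares(lambda p:np.concatenate([pix(c,W(p,m))-u for m,u in zip(M,(hub,pil))]),[.56,-.17,.12])
  print(r.x,r.fun.round(2))
E
```

```text
30 L [ 78  80  81  80  83  79  83  80 121 194 194 197 197 196 192 193 197 197
 197 196 198 198 199] R [182 183 180 182 182 180 182 184 184 180 178  95  80  80  80  79  79  80
  81]
110 L [175 176 175 175 176 177 179 177 176 177 179 195 208 211 211 210 207 206
 208 205 209 210 207] R [184 184 183 182 180 181 183 179 165 103 103 102 103 103 105 103 104 104
 102]
200 L [184 184 181 185 184 182 183 181 180 184 179 182 179 177 187 203 204 208
 202 199 199 200 200] R [98 92 97 98 98 97 87 90 89 86 90 87 88 87 87 87 88 88 88]
top [[194, 194, 195, 195, 194, 192, 187, 187, 187, 186, 188, 188, 190], [184, 185, 185, 185, 186, 186, 186, 186, 187, 185, 184, 186, 185]]
bot [[179, 177, 177, 176, 179, 177, 176, 176, 164, 166, 171, 172, 179, 180, 172], [174, 176, 176, 176, 176, 176, 178, 175, 162, 162, 165, 165, 162, 161, 158]]
big hole col [100  99  91  99  74  44  44  45  44  43  36  41  38  77  98  76  58  54
  53  54  59  61  89  90  90  75  89  93]
row [99 96 90 65 55 55 57 59 55 57 57 56 58 58 55 54 54 56 54 55 56 55 57 55
 53 57 59 85 92 94 95 95]
[ 0.56182573 -0.1746043   0.12927984] [ 0.09 -0.41 -0.08  0.31]
[ 0.56175752 -0.17450744  0.12923965] [-0.16  0.71  0.14 -0.53]
```

jog_arm(turn=[[0,0,-0.003],[0,0,0],[0,0,0],[0,0,0],[0,0,0],[0,0,0],[0,0,0]], delta_pos=[[-0.0011,0.0003,0],[-0.0011,0.0002,0.001],[0,0,0.002],[0,0,0.002],[0,0,0.001],[0,0,0],[0,0,0]], gripper=[0.05,0.05,0.05,0.05,0.05,0.05,0.05])

```text
time: 18.85
tool_pos: [0.5245, -0.1791, 0.0242]
tcp_rot: [-3.136, -0.192, 0.001]
wrist_force: [0.8, -0.3, -1.3]
width: 0.678
grip_force: 59.8
```

```bash
cat > chk.py <<'E'
from h import *
s=read_state();T=Ro.from_rotvec(s['tcp_rot']).as_matrix();print(s['time'],s['tool_pos'],'yaw',np.arctan2(T[1,0],T[0,0]),T[:,2],s['wrist_force'],s['torque'])
b=vision.read_camera('wrist');h=cv2.cvtColor(b,cv2.COLOR_RGB2HSV);g=cv2.cvtColor(b,cv2.COLOR_RGB2GRAY)
roi=(slice(225,290),slice(215,290));m=((h[roi][...,1]>85)&(h[roi][...,0]<25)).astype(int)
for v in range(5,62,3):print(225+v,''.join('#' if m[v,u] else ('.' if g[roi][v,u]>80 else ' ') for u in range(0,75)))
for v in range(32,78,2):print(v,' '.join('%3d'%x for x in g[v,284:330:2]))
E
python3 chk.py
```

```text
18.85 [ 0.52454944 -0.17909666  0.02417007] yaw 0.12219693016027772 [-3.89797985e-04  1.68944386e-04 -9.99999910e-01] [ 0.82656258 -0.29447324 -1.2961505 ] [ 0.04097897  0.03829224 -0.03137151]
230 ...........................................................................
233 ..................................#######..................................
236 ........................###                   ####.........................
239 ....................#######                   ########.....................
242 .................##########                   ###########..................
245 ...............############                   #############................
248 .............      ########                   ########       ..............
251 ............        #######                   ######          .............
254 ...........             ########## ######### ####             .............
257 ...........                ##################                 .............
260 ............                                                  .............
263 .............         
[... 2098 characters left out ...]
 64  70  76 119 174 183 185 184 180
64 184 187 189 173 105  80  81  82  82  89  78  73  71  71  64  73  88 162 180 183 181 183 181
66 189 188 187 185 152  95  82  81  80  74  70  70  72  73  65  79 135 175 181 181 182 183 181
68 186 188 186 185 182 153 104  79  74  74  73  72  70  69  81 151 174 180 182 181 183 182 181
70 186 189 187 184 185 186 164 132  92  82  80  81  87 119 157 176 181 182 182 184 181 181 181
72 186 190 186 185 183 183 186 184 172 163 157 165 170 180 180 179 178 182 182 182 183 185 182
74 187 190 188 186 185 186 186 187 188 187 187 188 187 184 180 183 181 182 180 182 182 184 184
76 187 190 187 188 186 187 188 189 188 190 188 190 188 183 182 182 180 183 182 181 183 183 182
```

```bash
cat > rf.py <<'E'
import sys
from held import *
def rel(s,hub,pil,pose=(.0364,-.0001,.0041)):
    c=cam('wrist',s);T=Ro.from_rotvec(s['tcp_rot']).as_matrix()
    W=lambda p,m:np.array([p[0]+m[0]*np.cos(p[2])-m[1]*np.sin(p[2]),p[1]+m[0]*np.sin(p[2])+m[1]*np.cos(p[2]),m[2]])
    Ms=np.array([[-28,0,41.5],[44,-18,42.5]])/1000
    r=least_squares(lambda p:np.concatenate([pix(c,W(p,m))-u for m,u in zip(Ms,(hub,pil))]),[.56,-.17,.12])
    print('lock',r.x,r.fun.round(2))
    o=T.T@(np.r_[r.x[:2],0]-s['tool_pos']);print('lock origin in tool',o[:2],'yaw diff plate-lock',np.arctan2(T[1,0],T[0,0])+pose[2]-r.x[2],'move tool by',o[:2]-pose[:2])
E
python3 - <<'E'
from rf import *
rel(read_state(),(251.5,244.5),(301,53.8))
E
```

```text
lock [ 0.56159263 -0.17441296  0.13300759] [-0.36  1.64  0.31 -1.2 ]
lock origin in tool [ 0.03724234 -0.0001534 ] yaw diff plate-lock -0.006710132044590866 move tool by [ 8.42335172e-04 -5.34037118e-05]
```

```bash
cat >> rf.py <<'E'
def rel4(s,hub,pil,pose=(.0364,-.0001,.0041)):
    c=cam('wrist',s);T=Ro.from_rotvec(s['tcp_rot']).as_matrix()
    W=lambda p,m:np.array([p[0]+m[0]*np.cos(p[2])-m[1]*np.sin(p[2]),p[1]+m[0]*np.sin(p[2])+m[1]*np.cos(p[2]),m[2]+p[3]])
    Ms=np.array([[-28,0,41.5],[44,-18,42.5]])/1000
    r=least_squares(lambda p:np.concatenate([pix(c,W(p,m))-u for m,u in zip(Ms,(hub,pil))]),[.56,-.17,.12,0],x_scale=[.01,.01,.1,.01])
    print('lock4',r.x)
    o=T.T@(np.r_[r.x[:2],0.036+r.x[3]]-s['tool_pos']);print('lock origin in tool',o,'yaw diff',np.arctan2(T[1,0],T[0,0])+pose[2]-r.x[2],'move',o[:2]-pose[:2])
E
python3 - <<'E'
from rf import *
rel4(read_state(),(251.5,244.5),(301,53.8))
E
```

```text
lock4 [ 0.56147531 -0.17458043  0.13265709 -0.00189589]
lock origin in tool [ 3.70987641e-02 -6.59525871e-06 -9.86311860e-03] yaw diff -0.006359633813278864 move [6.98764123e-04 9.34047413e-05]
```

jog_arm(turn=[[0,0,-0.006],[0,0,0],[0,0,0],[0,0,0],[0,0,0],[0,0,0],[0,0,0]], delta_pos=[[0.0007,0.0003,0],[0,0,0.001],[0,0,0.0015],[0,0,0.001],[0,0,0.0005],[0,0,0],[0,0,0]], gripper=[0.05,0.05,0.05,0.05,0.05,0.05,0.05])

```text
time: 19.48
tool_pos: [0.5254, -0.1793, 0.0203]
tcp_rot: [-3.135, -0.201, 0.0]
wrist_force: [0.7, 1.1, -0.8]
width: 0.675
grip_force: 59.8
```

```bash
python3 chk.py
```

```text
19.4833 [ 0.52537086 -0.1792618   0.0202667 ] yaw 0.12830868595127656 [-1.99219779e-04  9.74305155e-05 -9.99999975e-01] [ 0.68917956  1.10967021 -0.83745577] [-0.01457605  0.01833648 -0.03654952]
230 ...........................................................................
233 ..................................#######..................................
236 ........................##########################.........................
239 ....................##################################.....................
242 .................#########                   ############..................
245 ..............############                   ##############................
248 .............#############                    ##############...............
251 ............    ##########                   #############    .............
254 ...........       ########                   #########        .............
257 ...........        #######                   ########         .............
260 ............           ####### ##################             .............
263 ............        
[... 2100 characters left out ...]
 70  63  63 114 174 182 183 180 180
64 187 186 185 172 104  83  81 111 112 111 101  91  78  70  68  64  86 163 179 181 182 183 183
66 185 187 187 182 153  98  83  83  98  98  86  77  72  68  71  70 132 175 179 181 181 181 181
68 185 187 188 182 182 153 102  80  81  77  74  73  72  72  84 151 173 181 179 179 183 182 179
70 185 187 186 183 184 184 163 134  94  80  79  82  83 119 156 177 180 180 178 179 180 185 181
72 186 188 184 185 184 185 184 181 171 162 159 166 169 178 180 179 178 179 181 182 181 184 182
74 185 187 187 185 183 183 185 187 187 186 187 186 186 182 179 180 180 179 182 181 183 182 180
76 188 189 190 187 186 186 186 187 187 188 187 187 185 184 181 179 181 181 181 182 182 182 179
```

```bash
python3 - <<'E'
from rf import *
rel4(read_state(),(250.7,249.3),(303,54.3))
rel(read_state(),(250.7,249.3),(303,54.3))
E
```

```text
lock4 [ 0.56176914 -0.17451183  0.13164086 -0.00222951]
lock origin in tool [ 0.03662027 -0.00011834 -0.01339065] yaw diff 0.0007778255675164603 move [ 2.20274405e-04 -1.83428755e-05]
lock [ 0.56191385 -0.17430698  0.13209617] [-0.46  2.04  0.39 -1.47]
lock origin in tool [ 0.03678997 -0.00030272] yaw diff plate-lock 0.00032251281212680727 move tool by [ 0.00038997 -0.00020272]
```

jog_arm(turn=[[0,0,0],[0,0,0],[0,0,0],[0,0,0],[0,0,0],[0,0,0]], delta_pos=[[0.0003,-0.0001,0.0005],[0,0,0.001],[0,0,0.001],[0,0,0.0005],[0,0,0],[0,0,0]], gripper=[0.05,0.05,0.05,0.05,0.05,0.05])

```text
time: 20.03
tool_pos: [0.5257, -0.1792, 0.0173]
tcp_rot: [-3.135, -0.201, 0.0]
wrist_force: [0.4, 0.8, -1.3]
width: 0.678
grip_force: 59.8
```

jog_arm(turn=[[0,0,0],[0,0,0],[0,0,0],[0,0,0],[0,0,0]], delta_pos=[[0,0,0.0005],[0,0,0.0005],[0,0,0.0005],[0,0,0],[0,0,0]], gripper=[0.05,0.05,0.05,0.05,0.05])

```text
time: 20.45
tool_pos: [0.5257, -0.1792, 0.0158]
tcp_rot: [-3.135, -0.201, 0.0]
wrist_force: [0.2, 0.2, -0.6]
width: 0.677
grip_force: 59.8
```

jog_arm(turn=[[0,0,0],[0,0,0],[0,0,0],[0,0,0],[0,0,0]], delta_pos=[[0,0,0.0005],[0,0,0.0005],[0,0,0.0005],[0,0,0],[0,0,0]], gripper=[0.05,0.05,0.05,0.05,0.05])

```text
time: 20.87
tool_pos: [0.5257, -0.1792, 0.0143]
tcp_rot: [-3.135, -0.201, 0.0]
wrist_force: [0.6, 0.6, -2.1]
width: 0.675
grip_force: 59.8
```

jog_arm(turn=[[0,0,0],[0,0,0],[0,0,0],[0,0,0]], delta_pos=[[0,0,0.0005],[0,0,0.0005],[0,0,0],[0,0,0]], gripper=[0.05,0.05,0.05,0.05])

```text
time: 21.2
tool_pos: [0.5257, -0.1791, 0.0133]
tcp_rot: [-3.135, -0.201, 0.0]
wrist_force: [-0.0, 0.7, -1.0]
width: 0.679
grip_force: 59.8
```

jog_arm(turn=[[0,0,0],[0,0,0],[0,0,0],[0,0,0]], delta_pos=[[0,0,0.0005],[0,0,0.0003],[0,0,0],[0,0,0]], gripper=[0.05,0.05,0.05,0.05])

```text
time: 21.53
tool_pos: [0.5258, -0.1792, 0.0126]
tcp_rot: [3.135, 0.201, 0.0]
wrist_force: [-0.3, 0.5, -1.1]
width: 0.676
grip_force: 59.8
```

jog_arm(turn=[[0,0,0],[0,0,0],[0,0,0]], delta_pos=[[0,0,0.0005],[0,0,0],[0,0,0]], gripper=[0.05,0.05,0.05])

```text
time: 21.78
tool_pos: [0.5258, -0.1792, 0.0126]
tcp_rot: [3.135, 0.201, 0.0]
wrist_force: [-2.0, 0.4, 4.7]
width: 0.677
grip_force: 60.1
```

jog_arm(turn=[[0,0,0],[0,0,0],[0,0,0]], delta_pos=[[0,0,0.0003],[0,0,0],[0,0,0]], gripper=[0.05,0.05,0.05])

```text
time: 22.03
tool_pos: [0.5259, -0.1792, 0.0125]
tcp_rot: [3.135, 0.201, 0.0]
wrist_force: [-2.9, 1.4, 6.2]
width: 0.676
grip_force: 60.2
```

```bash
python3 - <<'E'
from h import *
s=read_state();print(s['tool_pos'],s['wrist_force'],s['torque'])
E
```

```text
[ 0.52587441 -0.17923135  0.01253192] [-2.88850998  1.37221897  6.19870186] [0.14739381 0.42728449 0.01245474]
```

jog_arm(turn=[[0,0,0],[0,0,0],[0,0,0],[0,0,0],[0,0,0]], delta_pos=[[0,0,-0.0004],[0,0,-0.0002],[0,0,0],[0,0,0],[0,0,0]], gripper=[0.055,0.055,0.055,0.055,0.055], grip_force=20)

```text
time: 22.45
tool_pos: [0.5259, -0.1792, 0.0126]
tcp_rot: [3.135, 0.202, 0.0]
wrist_force: [-1.9, 0.1, 4.8]
width: 0.677
grip_force: 60.1
```

jog_arm(turn=[[0,0,0],[0,0,0],[0,0,0],[0,0,0],[0,0,0],[0,0,0],[0,0,0],[0,0,0],[0,0,0],[0,0,0]], delta_pos=[[0,0,0],[0,0,0],[0,0,0],[0,0,0],[0,0,0],[0,0,0],[0,0,0],[0,0,0],[0,0,0],[0,0,0]], gripper=[0.058,0.059,0.06,0.061,0.063,0.066,0.07,0.075,0.08,0.08])

```text
time: 23.28
tool_pos: [0.5258, -0.1792, 0.0124]
tcp_rot: [-3.135, -0.201, -0.0]
wrist_force: [0.1, 0.0, -0.0]
width: 0.935
grip_force: 0.0
```

```bash
python3 chk.py
```

```text
23.2833 [ 0.52575339 -0.17918752  0.01238626] yaw 0.12823517847715146 [ 6.77888443e-05  1.04450535e-05 -9.99999998e-01] [ 0.06976531  0.04518784 -0.02023746] [0.03287622 0.00559883 0.04067751]
230 ...........................................................................
233 ....................................###....................................
236 ........................#########################..........................
239 ....................##################################.....................
242 ................#########################################..................
245 ..............#############################################................
248 .............###############################################...............
251 ............##################################################.............
254 ............##############                    ################.............
257 ........... #############                     ################.............
260 ............ ############                     ############### .............
263 ............     ######
[... 2097 characters left out ...]
 80  69  68  91 162 179 179 177 177
64 179 180 182 178 127  84  92 109 109 107 103 100  92  82  73  70  77 146 176 177 177 179 179
66 181 183 183 178 170 112  82  99 100  95  92  84  75  70  69  72 131 170 177 177 176 178 178
68 181 183 183 181 179 170 126  87  81  78  76  73  70  72  86 144 170 177 176 177 177 179 177
70 181 182 181 178 177 178 176 151 115  92  90  87  97 122 161 172 176 176 176 177 176 178 179
72 182 181 182 180 180 180 179 181 178 174 168 165 174 177 178 175 176 176 175 177 177 179 176
74 182 184 184 182 184 182 184 183 182 185 186 182 183 183 177 175 174 178 176 176 178 180 178
76 182 184 185 185 181 182 182 185 183 185 185 186 183 182 178 175 177 176 178 177 179 178 178
```

jog_arm(turn=[[0,0,0],[0,0,0],[0,0,0],[0,0,0],[0,0,0],[0,0,0],[0,0,0],[0,0,0],[0,0,0]], delta_pos=[[0,0,0],[0,0,-0.003],[0,0,-0.01],[0,0,-0.02],[0,0,-0.025],[0,0,-0.025],[0,0,-0.015],[0,0,0],[0,0,0]], gripper=[0.085,0.085,0.085,0.085,0.085,0.085,0.085,0.085,0.085])

```text
time: 24.08
tool_pos: [0.5269, -0.1796, 0.1123]
tcp_rot: [3.134, 0.201, 0.005]
wrist_force: [-0.7, -0.7, 0.5]
width: 0.996
grip_force: 0.0
```

```bash
python3 - <<'E'
from held import *
s=read_state();b=vision.read_camera('wrist');np.savez('w9.npz',im=b,p=s['tool_pos'],r=s['tcp_rot']);print(s['tool_pos'],s['tcp_rot'])
h=cv2.cvtColor(b,cv2.COLOR_RGB2HSV);m=((h[...,1]<50)&(h[...,2]>120)).astype(np.uint8)
n,l,st,ce=cv2.connectedComponentsWithStats(m);i=np.argsort(-st[1:,4])[:3]+1;print(st[i])
k=(l==i[0]).astype(np.uint8)
cs,_=cv2.findContours(k,cv2.RETR_CCOMP,cv2.CHAIN_APPROX_NONE)
o=max(cs,key=cv2.contourArea);print(cv2.approxPolyDP(o,4,True)[:,0].tolist())
for x in cs:
  if 40<cv2.contourArea(x)<3000:print(cv2.contourArea(x),cv2.boundingRect(x))
c=cam('wrist',s)
for y in(.128,.132):
  R=np.array([[np.cos(y),-np.sin(y)],[np.sin(y),np.cos(y)]])
  print([pix(c,np.r_[np.array([.5618,-.1745])+R@q,.0385-.002]).round(1).tolist() for q in M])
E
```

```text
[ 0.5268823  -0.17962175  0.1122511 ] [3.13355971 0.20136895 0.00518918]
[[  201    57    99   175 13109]
 [   34     2    80    86  2775]
 [  412    17    19    83   722]]
[[201, 58], [208, 230], [293, 230], [295, 195], [268, 197], [247, 206], [237, 199], [235, 188], [250, 156], [244, 154], [246, 131], [256, 131], [255, 154], [296, 147], [298, 58]]
258.0 (270, 69, 19, 19)
[[200.5, 57.2], [299.5, 57.2], [293.6, 230.2], [206.8, 230.2], [250.1, 191.1], [279.2, 78.0]]
[[200.1, 57.4], [299.1, 57.0], [293.9, 230.0], [207.1, 230.4], [250.3, 191.1], [279.0, 77.9]]
```

The plate's measured corners match the prediction for lying flat on the seat to within about 1 px. The gripper is clear, so I'm handing in.

```bash
python3 -c "
from workcell import ticket;print(ticket.finish_job())"
```

```text
the job is handed in; nothing more can be done
None
```

The cover plate is flat on the lock rim with the hub and pillar through their holes, released and handed in at about 24 s; press and seating readings stayed at about 9 N or less.

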